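# Weigh two tins of snaps and clip the fuller one into the bay

### The job

Find out which of the two look-alike snap tins is fuller: set one on each pan of the green balance, let go of both and see which side drops. Leave the lighter tin on its pan; lift the tin that dropped out and slide it flat into the grey clip bay until it clearly presses in the orange sprung end stop, without ever driving the stop to the end of its travel, and leave it clipped there. Be gentle with the balance, and do not disturb the spool, the tape measure or the thimble.

Things in the scene. Friction and masses are not known exactly. Their poses are not given: they have to be found in the camera images.
- tin_a: one of two identical closed round tins, off-white with an orange label, 63 mm in diameter, 24 mm high; 0.14 to 0.36 kg, contents unknown, either tin may be the fuller. Origin: centre of the underside, z up. Grasp it across its diameter
- tin_b: the other tin, same size and looks, same origin
- balance: green pivot balance standing fixed on the table, base 85 x 150 mm. Origin: centre of the underside; y runs along the beam (towards the left pan), x across it, z up. The pivot is 60 mm up; the two round steel pans sit 105 mm to either side of it and stay level as the beam tips
- pan_left_seat (a point): centre of the left (+y of the balance) pan's flat floor, where a tin's underside rests; moves with the beam; 81 mm above the table when the beam is level, 11.5 mm lower or higher at the stops. The pan is 78 mm in outer diameter, 72 mm inside, its rim 4 mm above its floor
- pan_right_seat (a point): the same point on the right (-y) pan
- beam (a joint): angle of the beam, rad: 0 level, positive when the left pan is down, stops at -0.11 and +0.11; with one tin on, or with tins of different mass, it swings to a stop within about 2 s (nearly equal tins may take 5 s), empty it comes back level
- bay: grey clip bay fixed on the table: floor plate 4 mm thick, 112 mm wide, x from -85 to +137 mm, open at the -x end. Origin: at table height on the centre line; x runs inward along the channel, y across, z up. Grey side rails 14 mm high stand 48 to 55 mm off the centre line, x from -35 to +115 mm
- bay_entry (a point): point on the floor plate at x = -50 mm of the bay (4 mm above the table): a tin set down here is just short of the cheeks, free to slide in along the bay's +x
- bay_clip (a point): point on the floor plate's centre line at the bay's x = 0, 50 mm in from bay_entry: from here to x = 110 mm two white spring cheeks stand 57 mm apart, flaring to 72 mm apart at x = -35 mm. They yield outward (1.6 N each at rest, 1.6 N/mm), squeeze the tin and hold it where it is pushed; sliding takes 6 to 15 N, varying. Their tops are 12 mm above the table: fingers pass over them
- end_stop (a joint): orange sprung face of the blue stop block that blocks the channel; its place is set anew each time and not measured: it meets the tin when the tin's centre is 33 to 64 mm past bay_clip. Value: how far it is pushed in, m: 0 free, 0.010 at the end of its travel. Its spring starts at 2.2 N and rises by 0.45 N a millimetre. It should end up pushed in by 2 to 8 mm
- green_spool: green thread spool, 34 mm across, 52 mm high, standing; bystander. Origin under it
- tape_measure: yellow tape measure, case 56 mm across, 26 mm high; bystander. Origin under it
- thimble: steel thimble, 20 mm across, 22 mm high; bystander. Origin under it

How it is judged:
By the outcome, as a careful person would: the job done as asked, in the order asked, and still so for the second after the job is handed in, with the robot touching nothing.
It also fails if it takes over 72 s, if anything falls off the work surface, if the arm or the gripper's body presses on something with over 40 N, if the wrist force passes 120 N, or if a joint passes its speed limit or range.

### The arm

A 7-joint arm with a two-finger parallel gripper is mounted at the origin on the work surface; the furniture and walls round the work are solid. World frame = base frame: x ahead of the robot, y to its left, z up, the work surface at z = 0. Lengths are in m, angles in rad, forces in N, time in s.
With the tool pointing down it reaches from about 0.4 to 0.85 m from the base axis. Payload 10.4 kg.
Tool frame: the origin (TCP) lies at the very end of the fingers, on their centre line; the grasp point (between the pads) lies 19 mm behind it; z points along the fingers, y is the line along which they close (so a half turn about z gives the same grasp; the last joint's range is limited). The gripper opens to 85 mm and grips with 20 to 120 N. Pads are 22 mm wide; open, the fingers measure 114 mm over their backs; the gripper's body (76 mm by 85 mm) begins 54 mm behind the grasp point. The pads swing forward as they close: fully open they stand 13 mm farther back than shut.
Start: joints at [-1.24, 0.332, -0.065, 1.46, 0.022, 1.35, -0.088], TCP at [0.217, 0.586, 0.231] pointing down, gripper open.
Joint ranges: [-2.6, 2.6], [-0.5, 2.12], [-1.47, 1.34], [0.16, 2.42], [-1.27, 4.41], [0.06, 2.06], [-2.6, 2.6]. Speed limits (rad/s): [2.22, 2.22, 2.79, 2.79, 3.14, 3.14, 3.14].

### API

Orientations are given as a unit quaternion [w, x, y, z].
In Python, from plant import manip gives the robot as it stands.
- The arm moves only by the tool drive_tool, never from a script. Its arguments are lists of equal length, an entry for each row: "xyz": the shift along the tool's x, y, z in cm, a list of three; "twist": the turn about the tool's z in rad. In form: {"xyz": [[x, y, z], ...], "twist": [twist, ...]}. A call has exactly 8 rows; each row is the pose to reach, as a shift and turn from the pose commanded when the call began, along the tool's axes at that moment; what a row does not reach only later rows make up. A row lasts 1/8 s, in which the tool goes at most 62.5 mm and 10.7 degrees, less where a joint would pass 70% of its speed; a pose out of reach is approached as far as the arm can. A call with a gripper value outside its range is refused whole. "fingers" is the closure, from 0 (fully open) to 1 (shut), set as the call begins (left out, the last holds). The fingers move at their own pace and stop on an object; "newtons" is the grip in N (left out, the last holds). Time passes only in rows, so rows that repeat a pose let the fingers close, or fill a call up. It gives the time, the measured TCP pose, the force, the opening and the grip force at its end, in the units of the state.
- manip.get_state(): the state, without advancing time (a new reading comes with each control period).
- manip.camera(name): name is "scene" or "top"; returns a dict with "image" (384x512x3 uint8, red, green, blue), "fovy" (degrees; the focal length in pixels is half the picture's height over the tangent of half this angle, whatever the lens; pixels are square), "cx", "cy" (the principal point, pixels), "k1" (the pictures are not rectified: a ray, as slopes to the right and down, at radius r is drawn at 1 + k1 r^2 times it, then the intrinsics apply), "extrinsics" (4x4, takes a point from camera to world coordinates). Camera axes: x right, y up, looking along -z (the intrinsics and any distortion apply to the point x, -y, -z); pixel columns grow to the right and rows downward; lengths in m; the calibration is good to about 2 mm. A picture is of the moment at which its call begins. There is no depth.
- manip.sign_off(): hands the job in; it is judged then, once.
The state is a dict: "t": time; "joint_positions": joint angles; "joint_velocities": joint speeds; "tau": joint torques, N m; "ee_pos": TCP position; "tool_rot": TCP orientation; "wrist_force": force on the tool from outside, world axes, zero at the start; "wrist_torque": the same for the moment, N m; "grip_width": finger opening in m; "grasp_force": force on a finger pad.
Only numpy, scipy, OpenCV 4.12 (cv2) and the standard library are available. Lean on these libraries where they do the work, as an engineer would, in place of code of your own. Each camera call takes 0.05 s, during which the arm holds its last target. There are 200 camera calls.

## Working session

There is one attempt and no reset: what is moved stays moved. The work goes in short steps, Python scripts to look and compute and a tool call to move; the robot and the scene stay as the last step left them, time stands still between calls to the robot, and variables do not carry over. Pictures are saved under pics/ and viewed, at most 10 in all, crops included, and the job is handed in when it is done.

Besides the shell and the picture viewer there is one more tool, called after "Call:" as name(argument=value, ...), one argument or row to a line, values as JSON. drive_tool: Moves the arm, as the interface text tells. Its arguments: {"type":"object","properties":{"xyz":{"type":"array"},"twist":{"type":"array"},"fingers":{"type":"number"},"newtons":{"type":"number"}},"required":["xyz","twist"]}

```bash
mkdir -p pics
cat > h.py <<'E'
import numpy as np, cv2
from plant import manip
def cam(n): return manip.camera(n)
def ray(c,u,v):
    H,W=c["image"].shape[:2]; f=H/2/np.tan(np.radians(c["fovy"])/2)
    K=np.array([[f,0,c["cx"]],[0,f,c["cy"]],[0,0,1.]])
    p=cv2.undistortPoints(np.array([[[u,v]]],float),K,np.array([c["k1"],0,0,0,0.]))[0,0]
    E=np.array(c["extrinsics"]); d=E[:3,:3]@np.array([p[0],-p[1],-1]); return E[:3,3],d
def onz(c,u,v,z):
    o,d=ray(c,u,v); return o+d*(z-o[2])/d[2]
def proj(c,P):
    E=np.linalg.inv(np.array(c["extrinsics"])); q=E[:3,:3]@np.array(P)+E[:3,3]
    x,y=q[0]/-q[2],-q[1]/-q[2]; s=1+c["k1"]*(x*x+y*y); H=c["image"].shape[0]; f=H/2/np.tan(np.radians(c["fovy"])/2)
    return c["cx"]+f*x*s,c["cy"]+f*y*s
def save(c,n): cv2.imwrite("pics/"+n,c["image"][:,:,::-1])
E
python3 - <<'E'
from h import *
for n in("top","scene"):
    c=cam(n); save(c,n+"0.png"); np.save(n+"0.npy",c,allow_pickle=True); print(n,c["fovy"],c["cx"],c["cy"],c["k1"],np.round(c["extrinsics"],3).tolist())
print(manip.get_state())
E
```

```text
top 57.816748363858494 256.7531465015187 197.25352466632103 -0.07145944990726424 [[0.017, 0.991, -0.129, 0.307], [-0.999, 0.022, 0.037, 0.01], [0.04, 0.129, 0.991, 0.966], [0.0, 0.0, 0.0, 1.0]]
scene 47.23708418280651 249.45168932260515 193.6129832430548 0.04467613097245763 [[0.872, 0.228, -0.433, -0.061], [-0.489, 0.449, -0.748, -0.881], [0.024, 0.864, 0.503, 0.649], [0.0, 0.0, 0.0, 1.0]]
{'t': 0.1, 'joint_positions': array([-1.23959702,  0.33282975, -0.06471766,  1.46087047,  0.02161925,
        1.34991532, -0.08852545]), 'joint_velocities': array([-8.27887278e-04, -2.62265679e-03, -6.62618695e-04, -1.04355423e-03,
       -3.38575626e-05,  1.10334280e-03, -2.59195044e-04]), 'tau': array([ 1.23432419e-03, -6.26746631e+01,  4.89530771e-02, -3.92427349e+01,
        1.63160643e-02,  6.99805445e-03, -1.90199984e-06]), 'ee_pos': array([0.21641945, 0.58596314, 0.23057612]), 'tool_rot': array([-8.02508522e-05,  1.75971053e-01,  9.84395118e-01, -6.58412720e-04]), 'wrist_force': array([-0.98072596, -0.12277731,  0.32332468]), 'wrist_torque': array([0.0056376 , 0.01924885, 0.03999077]), 'grasp_force': 0.0, 'grip_width': 0.08544597069269304}
```

View pics/top0.png

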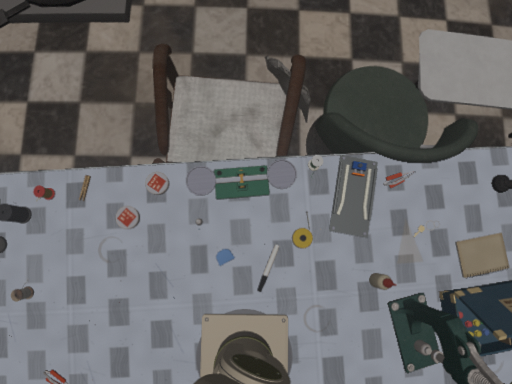

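View pics/scene0.png

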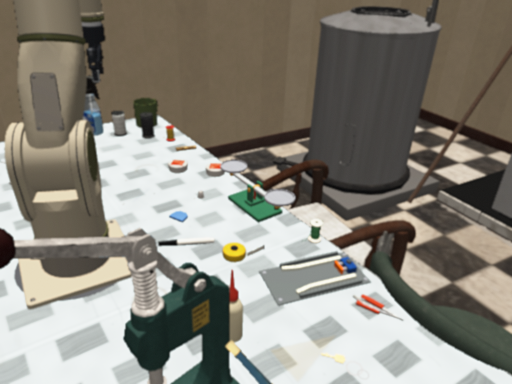

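The top view shows the tins at about (157,184) and (127,217), the pans at (201,181) and (282,174), and the bay running from (349,236) at its open end to (358,160). The spool is at (316,162), the tape at (302,238) and the thimble at (199,221).

Run:
```python
from h import *
c=np.load("top0.npy",allow_pickle=True).item(); im=c["image"]
hsv=cv2.cvtColor(im,cv2.COLOR_RGB2HSV)
def comps(m,x0,x1,y0,y1,mn=15):
    k=np.zeros(m.shape,np.uint8); k[y0:y1,x0:x1]=m[y0:y1,x0:x1]
    n,l,s,ce=cv2.connectedComponentsWithStats(k)
    return [(s[i].tolist(),ce[i].round(1).tolist(), cv2.minAreaRect(np.argwhere(l==i)[:,::-1].astype(np.float32))) for i in range(1,n) if s[i,4]>=mn]
H,S,V=[hsv[...,i].astype(int) for i in range(3)]
print("orange tins");
for r in comps(((H<15)|(H>170))&(S>100)&(V>90),110,175,165,235): print(r[:2], onz(c,*r[1],.024))
print("green"); 
for r in comps((H>60)&(H<95)&(S>90),200,285,155,210,40): print(r)
print("gray pans / bay: ")
for p in [(201,181),(282,174)]: print(p,onz(c,*p,.085), hsv[p[1],p[0]])
for nm,p,z in [("spool",(316,162),.052),("tape",(302,238),.026),("thimble",(199,221),.02)]: print(nm,onz(c,*p,z))
big=cv2.resize(im[145:250,110:400],None,fx=2.7,fy=2.7,interpolation=cv2.INTER_CUBIC)
cv2.imwrite("pics/crop0.png",big[:,:,::-1]); print(big.shape)
```

```text
orange tins
([148, 174, 17, 17, 149], [156.3, 182.0]) [0.4655383  0.24992888 0.024     ]
([118, 209, 18, 17, 142], [126.5, 217.5]) [0.36659876 0.32546427 0.024     ]
green
([243, 167, 18, 7, 62], [251.8, 170.1], ((251.52413940429688, 170.28964233398438), (5.979274749755859, 16.60909652709961), 85.2363510131836))
([223, 181, 45, 16, 241], [249.1, 188.8], ((244.9118194580078, 188.48593139648438), (13.340959548950195, 44.787506103515625), 85.03025817871094))
gray pans / bay: 
(201, 181) [0.46041998 0.12018393 0.085     ] [120  20 128]
(282, 174) [ 0.48378033 -0.08779551  0.085     ] [123  18 126]
spool [ 0.52601757 -0.18395906  0.052     ]
tape [ 0.32082749 -0.15011008  0.026     ]
thimble [0.36173655 0.1296404  0.02      ]
(284, 783, 3)
```

View pics/crop0.png

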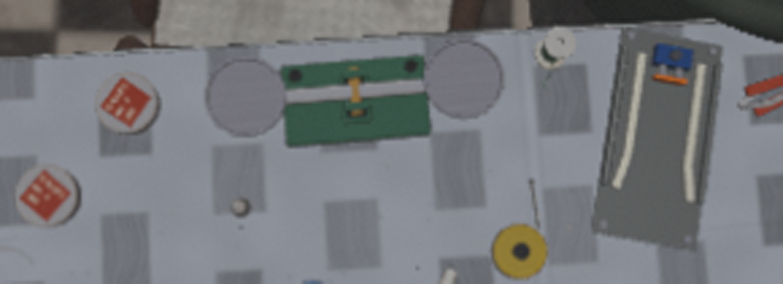

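```bash
cat >> h.py <<'E'
def circ(c,u,v,r,z,R=26,k=6):
    im=c["image"]; x0,y0=int(u)-R,int(v)-R
    g=cv2.resize(cv2.cvtColor(im[y0:y0+2*R,x0:x0+2*R],cv2.COLOR_RGB2GRAY),None,fx=k,fy=k,interpolation=cv2.INTER_CUBIC)
    h=cv2.HoughCircles(g,cv2.HOUGH_GRADIENT_ALT if 0 else cv2.HOUGH_GRADIENT,1,200,param1=80,param2=10,minRadius=int((r-1.2)*k),maxRadius=int((r+1.5)*k))
    x,y,rr=h[0,0]; u,v=x0+(x+.5)/k-.5,y0+(y+.5)/k-.5
    return (round(u,1),round(v,1),round(rr/k,1)),onz(c,u,v,z).round(4)
def bay_axes(): return np.load("bay.npy",allow_pickle=True).item()
def plan(x,y,z,yaw=None):
    """shift (cm, tool axes) and twist to a world TCP target; yaw = world angle of tool y, mod pi"""
    from scipy.spatial.transform import Rotation as R
    s=manip.get_state(); q=s["tool_rot"]; M=R.from_quat([q[1],q[2],q[3],q[0]]).as_matrix()
    d=M.T@(np.array([x,y,z])-s["ee_pos"])*100; cur=np.arctan2(M[1,1],M[0,1]); tw=0
    if yaw is not None: tw=-((yaw-cur+np.pi/2)%np.pi-np.pi/2)
    print("t",round(s["t"],2),"pos",s["ee_pos"].round(4),"yaw",round(cur,3),"j7",round(s["joint_positions"][6],2),"F",s["wrist_force"].round(1),"w",round(s["grip_width"],4),"-> xyz",d.round(2),"twist",round(tw,3))
E
python3 - <<'E'
from h import *
c=np.load("top0.npy",allow_pickle=True).item()
for n,u,v,r,z in [("t1",157,182.8,11.7,.024),("t2",127.8,217.2,11.7,.024),("pl",201.1,181.3,15.4,.085),("pr",281.5,174.6,15.4,.085)]:
    print(n,circ(c,u,v,r,z))
# bay plate corners, crop -> px
P=[onz(c,110+a/2.7-.5,145+b/2.7-.5,.004)[:2] for a,b in [(624,27),(721,43),(592,231),(696,248)]]
P=np.array(P); print(P.round(4), np.linalg.norm(P[1]-P[0]),np.linalg.norm(P[3]-P[2]),np.linalg.norm(P[2]-P[0]))
# plate by mask
im=c["image"]; x0,y0=325,145
s=cv2.resize(im[150:245,325:385],None,fx=8,fy=8,interpolation=cv2.INTER_CUBIC)
h=cv2.cvtColor(s,cv2.COLOR_RGB2HSV)
for u,v in [(345,225),(360,220),(336,215),(355,190),(330,170),(345,240)]: print((u,v),im[v,u].tolist())
cv2.imwrite("pics/bay0.png",s[:600,:,::-1])
E
```

```text
t1 ((np.float32(156.2), np.float32(182.3), np.float32(12.9)), array([0.4646, 0.2502, 0.024 ]))
t2 ((np.float32(127.0), np.float32(217.2), np.float32(12.6)), array([0.3675, 0.3242, 0.024 ]))Traceback (most recent call last):
  File "<stdin>", line 4, in <module>
  File "h.py", line 20, in circ
    x,y,rr=h[0,0]; u,v=x0+(x+.5)/k-.5,y0+(y+.5)/k-.5
           ~^^^^^
TypeError: 'NoneType' object is not subscriptable
```

```bash
sed -i 's/param1=80,param2=10/param1=30,param2=8/' h.py
python3 - <<'E'
from h import *
c=np.load("top0.npy",allow_pickle=True).item()
for n,u,v,r,z in [("t1",157,182.8,11.7,.024),("t2",127.8,217.2,11.7,.024),("pl",201.1,181.3,15.4,.085),("pr",281.5,174.6,15.4,.085)]:
    print(n,circ(c,u,v,r,z))
P=np.array([onz(c,110+a/2.7-.5,145+b/2.7-.5,.004)[:2] for a,b in [(624,27),(721,43),(592,231),(696,248)]])
print(P.round(4), np.linalg.norm(P[1]-P[0]),np.linalg.norm(P[3]-P[2]),np.linalg.norm(P[2]-P[0]))
im=c["image"]
s=cv2.resize(im[150:245,325:385],None,fx=6,fy=6,interpolation=cv2.INTER_CUBIC)
for u,v in [(345,225),(360,220),(336,215),(355,190),(330,170),(345,240)]: print((u,v),im[v,u].tolist())
cv2.imwrite("pics/bay0.png",s[...,::-1])
E
```

```text
t1 ((np.float32(157.5), np.float32(183.2), np.float32(11.5)), array([0.4624, 0.2465, 0.024 ]))
t2 ((np.float32(127.5), np.float32(217.5), np.float32(12.2)), array([0.3667, 0.3227, 0.024 ]))
pl ((np.float32(200.3), np.float32(180.7), np.float32(15.2)), array([0.4612, 0.1219, 0.085 ]))
pr ((np.float32(281.0), np.float32(174.2), np.float32(14.7)), array([ 0.4833, -0.0852,  0.085 ]))
[[ 0.5618 -0.2661]
 [ 0.5476 -0.3721]
 [ 0.3443 -0.2292]
 [ 0.3283 -0.3391]] 0.10698654983994012 0.11112233331458089 0.22055844290748663
(345, 225) [92, 94, 94]
(360, 220) [90, 92, 92]
(336, 215) [92, 94, 93]
(355, 190) [90, 92, 92]
(330, 170) [136, 140, 148]
(345, 240) [138, 142, 150]
```

View pics/bay0.png

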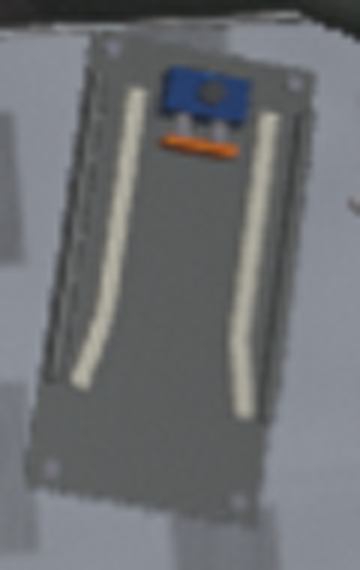

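The bay crop shows the plate corners at (92,30), (315,72), (27,488) and (258,525). The orange face runs from (163,143) to (238,153), in front of the blue block.

Run:
```python
from h import *
c=np.load("top0.npy",allow_pickle=True).item()
g=lambda a,b,z:onz(c,325+(a+.5)/6-.5,150+(b+.5)/6-.5,z)[:2]
TL,TR,BL,BR=[g(a,b,.004) for a,b in [(92,30),(315,72),(27,488),(258,525)]]
h1,h2,h3,h4=[g(a,b,.004) for a,b in [(113,45),(297,83),(50,468),(240,502)]]
print([np.linalg.norm(x).round(4) for x in (TL-TR,BL-BR,TL-BL,TR-BR)])
for A,B in [((TL+TR)/2,(BL+BR)/2),((h1+h2)/2,(h3+h4)/2)]:
    d=(A-B)/np.linalg.norm(A-B); print("axis ang",np.arctan2(d[1],d[0]),"mid",(A+B)/2,np.linalg.norm(A-B))
# cross-direction angle
for a,b in((TL,TR),(BL,BR),(h1,h2),(h3,h4)): e=a-b; print("y ang-90",np.arctan2(e[1],e[0])-np.pi/2)
A=(TL+TR+h1+h2)/4;B=(BL+BR+h3+h4)/4; d=(A-B)/np.linalg.norm(A-B); th=np.arctan2(d[1],d[0])
o=(A+B)/2-.026*d; np.save("bay.npy",dict(o=o,d=d,th=th),allow_pickle=True); n=np.array([-d[1],d[0]])
print("origin",o,"th",th,"entry",o-.05*d)
for nm,a,b,z in [("faceL",163,145,.016),("faceR",238,156,.016),("faceLtop",163,138,.024),("faceRtop",238,150,.024),("cheekendL",137,90,.012),("cheekendR",270,115,.012),("ckL",80,387,.012),("ckR",243,418,.012)]:
    p=g(a,b,z)-o; print(nm,(p@d).round(4),(p@n).round(4))
pl,pr=np.array([.4608,.1207]),np.array([.4835,-.0862]); e=pl-pr; print("bal ang",np.arctan2(e[1],e[0]),"ctr",(pl+pr)/2,np.linalg.norm(e))
plan(.4635,.248,.15,np.pi/2-.0)
```

```text
[np.float64(0.111), np.float64(0.111), np.float64(0.2221), np.float64(0.2205)]
axis ang -0.1534773060719151 mid [ 0.4434891  -0.30194489] 0.2213204778453046
axis ang -0.16211932954816552 mid [ 0.44531211 -0.30281336] 0.2049636139293691
y ang-90 -0.15622338289758675
y ang-90 -0.14159828170815336
y ang-90 -0.17437938400363295
y ang-90 -0.15898806665756515
origin [ 0.41872296 -0.29829763] th -0.15763251607926984 entry [ 0.36934288 -0.29044861]
faceL 0.0832 0.0178
faceR 0.0846 -0.0186
faceLtop 0.0845 0.0205
faceRtop 0.0854 -0.0157
cheekendL 0.1083 0.0327
cheekendR 0.1083 -0.0327
ckL -0.0365 0.0396
ckR -0.0373 -0.0389
bal ang 1.6800740921374993 ctr [0.47215 0.01725] 0.20814153838193855
t 0.1 pos [0.2164 0.586  0.2306] yaw 1.217 j7 -0.09 F [-1.  -0.1  0.3] w 0.0854 -> xyz [-34.89 -23.13   8.09] twist -0.354
```

Call:
drive_tool(
  xyz=[
    [-3,-2,1],
    [-8,-5.3,2.5],
    [-13.5,-9,4.5],
    [-19,-12.5,6.5],
    [-24.5,-16.2,8.5],
    [-30,-19.9,10.5],
    [-34.9,-23.1,12],
    [-34.9,-23.1,13],
  ],
  twist=[-0.03,-0.07,-0.12,-0.16,-0.2,-0.24,-0.283,-0.283],
  fingers=0,
  newtons=40,
)

```text
t: 1.1
ee_pos: [0.4658, 0.2448, 0.1007]
tool_rot: [0.0, 0.038, 0.999, -0.001]
wrist_force: [0.3, 0.5, 0.1]
grip_width: 0.0854
grasp_force: 0.0
```

Run:
```python
from h import *
plan(.464,.248,.008,1.5)
```

```text
t 1.1 pos [0.4658 0.2448 0.1007] yaw 1.496 j7 0.96 F [0.3 0.5 0.1] w 0.0854 -> xyz [0.21 0.32 9.27] twist -0.004
```

Call:
drive_tool(
  xyz=[
    [0.2,0.3,2.5],
    [0.2,0.3,5],
    [0.2,0.3,7],
    [0.2,0.3,8.3],
    [0.2,0.3,9],
    [0.2,0.3,9.3],
    [0.2,0.3,9.3],
    [0.2,0.3,9.3],
  ],
  twist=[0,0,0,0,0,0,0,0],
)

```text
t: 2.1
ee_pos: [0.4624, 0.2521, 0.0088]
tool_rot: [0.0, 0.035, 0.999, 0.0]
wrist_force: [0.6, -0.3, -0.2]
grip_width: 0.0854
grasp_force: 0.0
```

Call:
drive_tool(
  xyz=[
    [0,0,0],
    [0,0,0],
    [0,0,0],
    [0,0,0],
    [0,0,0],
    [0,0,0],
    [0,0,-0.5],
    [0,0,-2],
  ],
  twist=[0,0,0,0,0,0,0,0],
  fingers=1,
  newtons=40,
)

```text
t: 3.1
ee_pos: [0.4614, 0.2514, 0.0282]
tool_rot: [-0.001, 0.035, 0.999, -0.001]
wrist_force: [-0.4, -0.2, -2.4]
grip_width: 0.061
grasp_force: 44.1
```

Run:
```python
from h import *
plan(.4607,.1217,.15,1.5)
c=cam("top"); save(c,"g1.png")
```

```text
t 3.1 pos [0.4614 0.2514 0.0282] yaw 1.5 j7 0.96 F [-0.4 -0.2 -2.4] w 0.061 -> xyz [ -0.83 -12.96 -12.16] twist 0.0
```

Call:
drive_tool(
  xyz=[
    [0,0,-4],
    [0,0,-7.5],
    [0,-1,-9.5],
    [-0.2,-4,-9.5],
    [-0.4,-8,-9.5],
    [-0.6,-11,-9.5],
    [-0.6,-13,-9.5],
    [-0.6,-13,-9.5],
  ],
  twist=[0,0,0,0,0,0,0,0],
)

```text
t: 4.15
ee_pos: [0.459, 0.1207, 0.1236]
tool_rot: [0.0, 0.036, 0.999, 0.0]
wrist_force: [-0.7, 0.4, -2.9]
grip_width: 0.0606
grasp_force: 45.3
```

Run:
```python
from h import *
plan(.4607,.1217,.115,1.5)
c=cam("scene"); t=cam("top"); np.save("g1.npy",[c,t],allow_pickle=True)
a=cv2.resize(c["image"][130:260,170:330],None,fx=2.5,fy=2.5,interpolation=cv2.INTER_CUBIC); b=cv2.resize(t["image"][120:250,150:310],None,fx=2.5,fy=2.5,interpolation=cv2.INTER_CUBIC)
cv2.imwrite("pics/g1.png",np.hstack([a,b])[:,:,::-1])
plan(.4607,.1217,.115,1.5)
```

```text
t 4.15 pos [0.459  0.1207 0.1236] yaw 1.498 j7 1.17 F [-0.7  0.4 -2.9] w 0.0606 -> xyz [-0.17  0.11  0.86] twist -0.002
t 4.25 pos [0.4589 0.1227 0.1235] yaw 1.501 j7 1.17 F [-0.1  0.5 -2.6] w 0.0609 -> xyz [-0.18 -0.09  0.85] twist 0.001
```

View pics/g1.png

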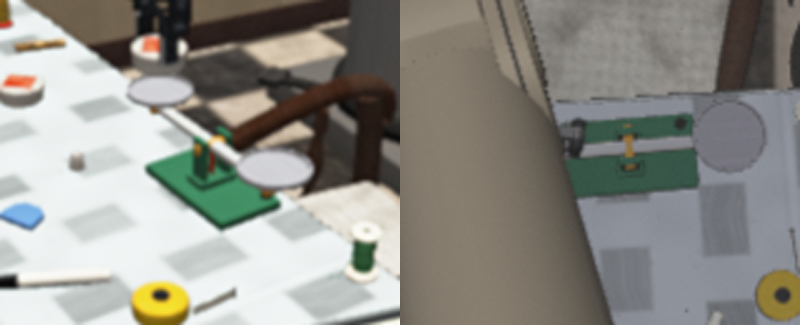

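```bash
python3 - <<'E'
from h import *
c=np.load("g1.npy",allow_pickle=True)[0]
def box(x,y,z,r):
    a=np.linspace(0,6.283,90); p=np.array([proj(c,[x+r*np.cos(t),y+r*np.sin(t),z]) for t in a]); p=(p-[170,130]+.5)*2.5-.5
    return p.min(0).round(1),p.max(0).round(1)
print("pan rim",box(.4607,.1217,.085,.039)); print("pan R",box(.4836,-.0871,.085,.039))
for dx in(0,.0025): print("tin bottom",box(.4589+dx,.1225,.1235-.0085,.0315),"top",box(.4589+dx,.1225,.1395,.0315))
E
python3 - <<'E'
import cv2
a=cv2.imread("pics/g1.png")[20:130,100:220]
cv2.imwrite("pics/g1z.png",cv2.resize(a,None,fx=5,fy=5,interpolation=cv2.INTER_CUBIC))
E
```

```text
pan rim (array([122.5,  73.5]), array([190.5, 104. ]))
pan R (array([232.8, 147.3]), array([309.8, 186.5]))
tin bottom (array([127.1,  53. ]), array([182.7,  76.8])) top (array([126.9,  33.4]), array([183.1,  56.7]))
tin bottom (array([129.1,  52.6]), array([184.7,  76.4])) top (array([128.9,  33.1]), array([185.1,  56.3]))
```

View pics/g1z.png

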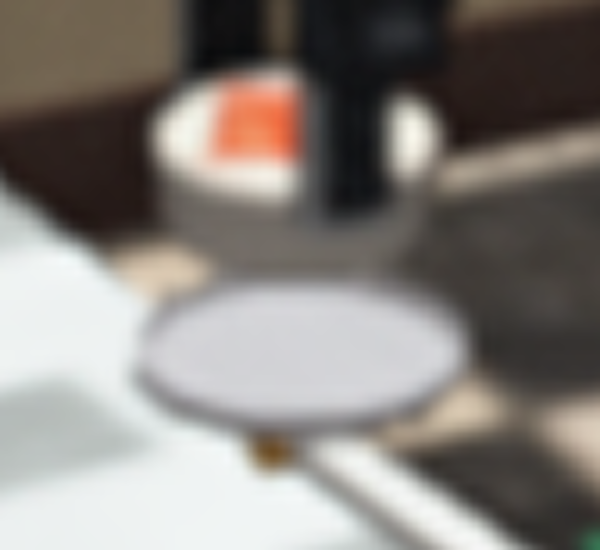

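The scene crop shows the tin hanging over the left pan. Its outline is centred about 2 px left of and about 2.5 px above where it should be over the pan, so I shift it slightly towards -y, go lower and look again.

Call:
drive_tool(
  xyz=[
    [0,-0.2,0.5],
    [-0.1,-0.35,1.2],
    [-0.1,-0.35,1.9],
    [-0.1,-0.35,2.4],
    [-0.1,-0.35,2.6],
    [-0.1,-0.35,2.6],
    [-0.1,-0.35,2.6],
    [-0.1,-0.35,2.6],
  ],
  twist=[0,0,0,0,0,0,0,0],
)

```text
t: 5.25
ee_pos: [0.4598, 0.1183, 0.0975]
tool_rot: [0.0, 0.035, 0.999, 0.0]
wrist_force: [-1.0, 0.3, -2.3]
grip_width: 0.0607
grasp_force: 45.3
```

Run:
```python
from h import *
plan(.4607,.1217,.0895,1.5)
c=cam("scene"); np.save("g2.npy",c,allow_pickle=True)
cv2.imwrite("pics/g2.png",cv2.resize(c["image"][135:180,208:262],None,fx=12,fy=12,interpolation=cv2.INTER_CUBIC)[:,:,::-1])
p=manip.get_state()["ee_pos"]
def box(x,y,z,r):
    p=np.array([proj(c,[x+r*np.cos(t),y+r*np.sin(t),z]) for t in np.linspace(0,6.283,90)]); p=(p-[208,135]+.5)*12-.5
    return p.min(0).round(),p.max(0).round()
print("pan",box(.4607,.1217,.085,.039)); print("tin bot",box(p[0],p[1],p[2]-.0085,.0315),"top",box(p[0],p[1],p[2]+.0155,.0315))
```

```text
t 5.25 pos [0.4598 0.1183 0.0975] yaw 1.5 j7 1.18 F [-1.   0.3 -2.3] w 0.0607 -> xyz [-0.07  0.35  0.8 ] twist -0.0
pan (array([134., 295.]), array([460., 441.]))
tin bot (array([168., 300.]), array([433., 418.])) top (array([167., 210.]), array([435., 325.]))
```

View pics/g2.png

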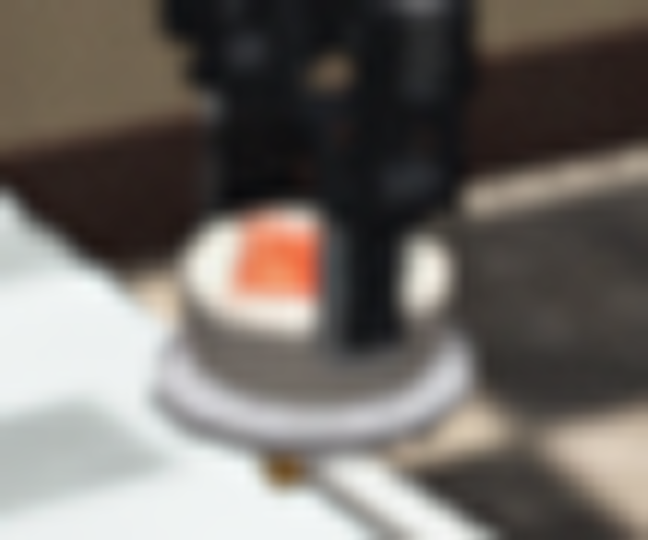

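The pan and tin outlines are now concentric to within a couple of mm, with horizontal centres at 315 and 319. Lowering and releasing.

Call:
drive_tool(
  xyz=[
    [0,0,0.2],
    [0,0,0.4],
    [0,0,0.55],
    [0,0,0.65],
    [0,0,0.75],
    [0,0,0.75],
    [0,0,0.75],
    [0,0,0.75],
  ],
  twist=[0,0,0,0,0,0,0,0],
)

```text
t: 6.3
ee_pos: [0.4597, 0.1182, 0.0899]
tool_rot: [0.0, 0.035, 0.999, 0.0]
wrist_force: [0.6, -0.0, -2.6]
grip_width: 0.0609
grasp_force: 45.3
```

Call:
drive_tool(
  xyz=[
    [0,0,0],
    [0,0,0],
    [0,0,0],
    [0,0,0],
    [0,0,0],
    [0,0,0],
    [0,0,0],
    [0,0,-1],
  ],
  twist=[0,0,0,0,0,0,0,0],
  fingers=0,
)

```text
t: 7.3
ee_pos: [0.4591, 0.118, 0.0996]
tool_rot: [-0.001, 0.035, 0.999, -0.0]
wrist_force: [0.1, 0.4, 0.3]
grip_width: 0.0854
grasp_force: 0.0
```

Call:
drive_tool(
  xyz=[
    [0,0,-2],
    [0,0,-5],
    [2,4,-7],
    [4,8,-7],
    [6,12,-7],
    [8,16,-7],
    [9.5,19.5,-7],
    [9.5,20.1,-7],
  ],
  twist=[0,0,0,0,0,0,0,0],
)

```text
t: 8.3
ee_pos: [0.3777, 0.3279, 0.1704]
tool_rot: [0.0, 0.033, 0.999, 0.0]
wrist_force: [-0.7, -0.6, 1.4]
grip_width: 0.0856
grasp_force: 0.0
```

Run:
```python
from h import *
c=cam("scene"); t=cam("top"); np.save("g3.npy",[c,t],allow_pickle=True)
a=cv2.resize(c["image"][130:220,200:310],None,fx=3.6,fy=3.6,interpolation=cv2.INTER_CUBIC); b=cv2.resize(t["image"][140:230,110:220],None,fx=3.6,fy=3.6,interpolation=cv2.INTER_CUBIC)
cv2.imwrite("pics/g3.png",np.hstack([a,b])[:,:,::-1])
plan(.367,.323,.008,1.5)
```

```text
t 8.4 pos [0.3793 0.3256 0.1702] yaw 1.501 j7 0.7 F [-0.   0.6 -0.3] w 0.0855 -> xyz [ 1.21 -0.35 16.22] twist 0.001
```

View pics/g3.png

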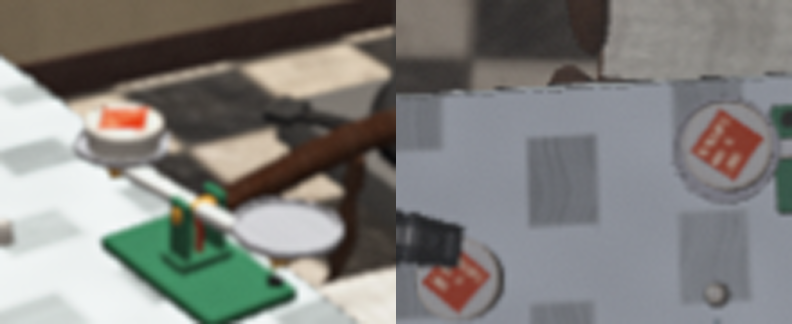

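The tin rests on the left pan, but slightly off centre towards -y, with its centre at (730,145) against the pan's (726,152). I'll quantify that.

Run:
```python
from h import *
t=np.load("g3.npy",allow_pickle=True)[1]
k=3.6; g=lambda a,b,z:onz(t,110+(a-396+.5)/k-.5,140+(b+.5)/k-.5,z).round(4)
print("vis tin",g(730,145,.0935),"pan",g(726,152,.0735))
u,v=110+(730-396)/k,140+145/k
for r in(12.2,12.8): print("tin",circ(t,u,v,r,.0935))
for r in(14.7,15.3): print("pan",circ(t,u-1,v+2,r,.0735))
hsv=cv2.cvtColor(t["image"],cv2.COLOR_RGB2HSV).astype(int)
m=(((hsv[...,0]<15)|(hsv[...,0]>170))&(hsv[...,1]>100)&(hsv[...,2]>90)).astype(np.uint8); m[:,:190]=0;m[:,225:]=0;m[:165]=0;m[200:]=0
M=cv2.moments(m,True); print("label",onz(t,M["m10"]/M["m00"],M["m01"]/M["m00"],.0935).round(4))
```

```text
vis tin [0.4618 0.1156 0.0935] pan [0.4602 0.1207 0.0735]
tin ((np.float32(201.3), np.float32(181.2), np.float32(12.8)), array([0.4585, 0.1183, 0.0935]))
tin ((np.float32(201.3), np.float32(182.3), np.float32(14.1)), array([0.4555, 0.1181, 0.0935]))
pan ((np.float32(201.2), np.float32(181.5), np.float32(15.0)), array([0.4611, 0.1211, 0.0735]))
pan ((np.float32(201.2), np.float32(181.5), np.float32(14.9)), array([0.4611, 0.1211, 0.0735]))
label [0.4626 0.1169 0.0935]
```

Call:
drive_tool(
  xyz=[
    [1.2,-0.35,3],
    [1.2,-0.35,7],
    [1.2,-0.35,10.5],
    [1.2,-0.35,13.5],
    [1.2,-0.35,15.3],
    [1.2,-0.35,16],
    [1.2,-0.35,16.2],
    [1.2,-0.35,16.2],
  ],
  twist=[0,0,0,0,0,0,0,0],
)

```text
t: 9.4
ee_pos: [0.3674, 0.3228, 0.0085]
tool_rot: [0.0, 0.036, 0.999, 0.0]
wrist_force: [0.1, 0.6, 0.4]
grip_width: 0.0854
grasp_force: 0.0
```

Call:
drive_tool(
  xyz=[
    [0,0,0],
    [0,0,0],
    [0,0,0],
    [0,0,0],
    [0,0,0],
    [0,0,0],
    [0,0,-1],
    [0,0,-4],
  ],
  twist=[0,0,0,0,0,0,0,0],
  fingers=1,
  newtons=40,
)

```text
t: 10.4
ee_pos: [0.3659, 0.3218, 0.0475]
tool_rot: [-0.001, 0.035, 0.999, -0.001]
wrist_force: [0.3, -0.1, -1.9]
grip_width: 0.0616
grasp_force: 44.4
```

Run:
```python
from h import *
plan(.4825,-.0865,.15,1.5)
```

```text
t 10.4 pos [0.3659 0.3218 0.0475] yaw 1.5 j7 0.69 F [ 0.3 -0.1 -1.9] w 0.0616 -> xyz [-14.49 -39.93 -10.18] twist 0.0
```

Call:
drive_tool(
  xyz=[
    [0,0,-5],
    [-1,-3,-10],
    [-3.5,-9,-10.2],
    [-5.7,-15,-10.2],
    [-8,-21,-10.2],
    [-10,-27,-10.2],
    [-12.3,-33,-10.2],
    [-14,-38,-10.2],
  ],
  twist=[0,0,0,0,0,0,0,0],
)

```text
t: 11.4
ee_pos: [0.4798, -0.0681, 0.1504]
tool_rot: [0.0, 0.035, 0.999, 0.0]
wrist_force: [0.0, 0.8, -2.2]
grip_width: 0.0613
grasp_force: 44.6
```

Call:
drive_tool(
  xyz=[
    [-0.5,-1.3,0],
    [-0.5,-1.9,0],
    [-0.5,-1.9,1],
    [-0.5,-1.9,2],
    [-0.5,-1.9,2.7],
    [-0.5,-1.9,3],
    [-0.5,-1.9,3],
    [-0.5,-1.9,3],
  ],
  twist=[0,0,0,0,0,0,0,0],
)

```text
t: 12.4
ee_pos: [0.4835, -0.0855, 0.12]
tool_rot: [0.0, 0.035, 0.999, 0.0]
wrist_force: [-0.2, 0.5, -2.7]
grip_width: 0.0609
grasp_force: 44.7
```

Run:
```python
from h import *
plan(.4825,-.0868,.1015,1.5)
c=cam("scene"); t=cam("top"); np.save("g4.npy",[c,t],allow_pickle=True)
a=cv2.resize(c["image"][140:230,210:320],None,fx=3.6,fy=3.6,interpolation=cv2.INTER_CUBIC); b=cv2.resize(t["image"][140:230,200:310],None,fx=3.6,fy=3.6,interpolation=cv2.INTER_CUBIC)
cv2.imwrite("pics/g4.png",np.hstack([a,b])[:,:,::-1])
```

```text
t 12.4 pos [ 0.4835 -0.0855  0.12  ] yaw 1.5 j7 1.65 F [-0.2  0.5 -2.7] w 0.0609 -> xyz [ 0.09 -0.14  1.85] twist 0.0
```

View pics/g4.png

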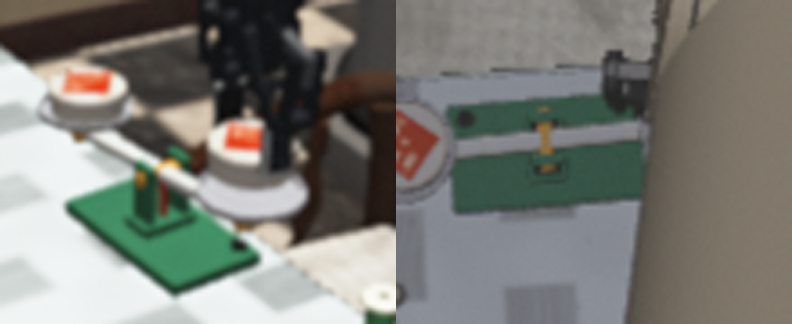

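The held tin sits centred over the right pan in the scene view (tin centre 251, pan centre 250). Lowering and releasing.

Call:
drive_tool(
  xyz=[
    [0.05,-0.1,0.5],
    [0.05,-0.1,0.9],
    [0.05,-0.1,1.2],
    [0.05,-0.1,1.5],
    [0.05,-0.1,1.7],
    [0.05,-0.1,1.85],
    [0.05,-0.1,1.85],
    [0.05,-0.1,1.85],
  ],
  twist=[0,0,0,0,0,0,0,0],
)

```text
t: 13.5
ee_pos: [0.4828, -0.0864, 0.1015]
tool_rot: [0.0, 0.035, 0.999, 0.0]
wrist_force: [-0.1, 0.4, -0.3]
grip_width: 0.0611
grasp_force: 44.8
```

Call:
drive_tool(
  xyz=[
    [0,0,0],
    [0,0,0],
    [0,0,0],
    [0,0,0],
    [0,0,0],
    [0,0,-0.5],
    [0,0,-2],
    [0,0,-5],
  ],
  twist=[0,0,0,0,0,0,0,0],
  fingers=0,
)

```text
t: 14.5
ee_pos: [0.4822, -0.0865, 0.152]
tool_rot: [-0.001, 0.035, 0.999, -0.0]
wrist_force: [0.7, -0.3, -0.0]
grip_width: 0.0851
grasp_force: 0.0
```

Call:
drive_tool(
  xyz=[
    [0,0,-4],
    [0,-2,-7],
    [0,-5,-8],
    [0,-8,-8],
    [0,-11,-8],
    [0,-14,-8],
    [0,-17,-8],
    [0,-19,-8],
  ],
  twist=[0,0,0,0,0,0,0,0],
)

```text
t: 15.5
ee_pos: [0.469, -0.2776, 0.2325]
tool_rot: [0.001, 0.036, 0.999, -0.0]
wrist_force: [0.2, 0.6, -0.3]
grip_width: 0.0851
grasp_force: 0.0
```

Call:
drive_tool(
  xyz=[
    [0,0,0],
    [0,0,0],
    [0,0,0],
    [0,0,0],
    [0,0,0],
    [0,0,0],
    [0,0,0],
    [0,0,0],
  ],
  twist=[0,0,0,0,0,0,0,0],
)

```text
t: 16.5
ee_pos: [0.4693, -0.276, 0.2313]
tool_rot: [0.0, 0.035, 0.999, 0.0]
wrist_force: [-0.3, -0.2, 0.2]
grip_width: 0.0855
grasp_force: 0.0
```

Call:
drive_tool(
  xyz=[
    [0,0,0],
    [0,0,0],
    [0,0,0],
    [0,0,0],
    [0,0,0],
    [0,0,0],
    [0,0,0],
    [0,0,0],
  ],
  twist=[0,0,0,0,0,0,0,0],
)

```text
t: 17.5
ee_pos: [0.4693, -0.276, 0.2313]
tool_rot: [-0.0, 0.035, 0.999, 0.0]
wrist_force: [0.3, -0.3, -0.7]
grip_width: 0.0854
grasp_force: 0.0
```

Run:
```python
from h import *
c=cam("scene"); t=cam("top"); np.save("g5.npy",[c,t],allow_pickle=True)
a=cv2.resize(c["image"][140:230,210:320],None,fx=3.6,fy=3.6,interpolation=cv2.INTER_CUBIC); b=cv2.resize(t["image"][140:230,190:300],None,fx=3.6,fy=3.6,interpolation=cv2.INTER_CUBIC)
cv2.imwrite("pics/g5.png",np.hstack([a,b])[:,:,::-1])
plan(.4836,-.0868,.15,1.5)
```

```text
t 17.6 pos [ 0.4693 -0.276   0.2312] yaw 1.5 j7 2.04 F [-0.   0.3 -0.7] w 0.0857 -> xyz [-0.09 18.97  8.12] twist 0.0
```

View pics/g5.png

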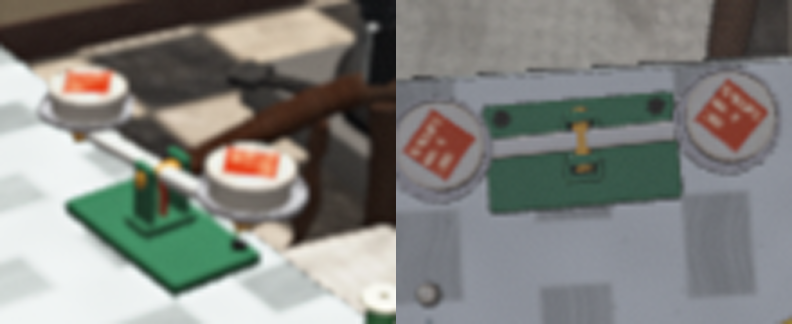

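The left pan, with the first tin, stayed at its bottom stop and the right pan stayed up, so the left tin is the heavier one. Going back to it, with a re-check on the way.

Call:
drive_tool(
  xyz=[
    [0.3,3,0],
    [0.8,8,0],
    [1.3,14,0],
    [1.9,20,0],
    [2.5,26,1],
    [3,32,3],
    [3.4,37,5],
    [3.6,39.2,7],
  ],
  twist=[0,0,0,0,0,0,0,0],
)

```text
t: 18.6
ee_pos: [0.4606, 0.1208, 0.1607]
tool_rot: [0.0, 0.034, 0.999, 0.0]
wrist_force: [0.5, -0.6, 0.5]
grip_width: 0.0855
grasp_force: 0.0
```

Run:
```python
from h import *
c=cam("scene"); c0,_=np.load("g5.npy",allow_pickle=True); c4,_=np.load("g4.npy",allow_pickle=True)
r=lambda c:c["image"][180:204,265:300].astype(int)
print("right pan change",np.abs(r(c)-r(c0)).mean(), "green base",np.abs(c["image"][200:220,230:260].astype(int)-c0["image"][200:220,230:260]).mean())
l=lambda c:c["image"][155:178,218:248].astype(int); print("left pan g4-g5",np.abs(l(c4)-l(c0)).mean())
plan(.461,.1175,.0735,1.5)
```

```text
right pan change 0.8539682539682539 green base 0.7233333333333334
left pan g4-g5 0.7917874396135266
t 18.65 pos [0.4592 0.1221 0.1581] yaw 1.505 j7 1.16 F [-1.7  2.8 -2.4] w 0.0854 -> xyz [-0.23 -0.45  8.46] twist 0.005
```

Call:
drive_tool(
  xyz=[
    [0,0,1],
    [0,0,3],
    [0,0,5],
    [0,0,6.7],
    [0,0,7.7],
    [0,0,8.4],
    [0,0,8.6],
    [0,0,8.6],
  ],
  twist=[0,0,0,0,0,0,0,0],
)

```text
t: 19.65
ee_pos: [0.4613, 0.1176, 0.0756]
tool_rot: [0.0, 0.035, 0.999, 0.0]
wrist_force: [0.7, -0.0, 0.4]
grip_width: 0.0852
grasp_force: 0.0
```

Call:
drive_tool(
  xyz=[
    [0,0,0],
    [0,0,0],
    [0,0,0],
    [0,0,0],
    [0,0,0],
    [0,0,0],
    [0,0,0],
    [0,0,0],
  ],
  twist=[0,0,0,0,0,0,0,0],
  fingers=1,
  newtons=50,
)

```text
t: 20.65
ee_pos: [0.4615, 0.1177, 0.0761]
tool_rot: [0.0, 0.035, 0.999, 0.0]
wrist_force: [-3.1, -0.3, 7.4]
grip_width: 0.0607
grasp_force: 52.3
```

Call:
drive_tool(
  xyz=[
    [0,0,-0.3],
    [0,0,-0.7],
    [0,0,-1.2],
    [0,0,-1.8],
    [0,0,-2.5],
    [0,0,-3.4],
    [0,0,-5],
    [0,0,-7.5],
  ],
  twist=[0,0,0,0,0,0,0,0],
)

```text
t: 21.65
ee_pos: [0.4606, 0.1172, 0.151]
tool_rot: [-0.001, 0.036, 0.999, -0.0]
wrist_force: [0.1, 0.5, -2.9]
grip_width: 0.061
grasp_force: 54.9
```

Run:
```python
from h import *
b=bay_axes(); p=b["o"]-.05*b["d"]; print(p, b["th"]+np.pi/2)
plan(*p,.17,b["th"]+np.pi/2)
```

```text
[ 0.36934288 -0.29044861] 1.4131638107156268
t 21.65 pos [0.4606 0.1172 0.151 ] yaw 1.5 j7 1.17 F [ 0.1  0.5 -2.9] w 0.061 -> xyz [  6.21 -41.31  -1.86] twist 0.087
```

Call:
drive_tool(
  xyz=[
    [0.4,-3,-1],
    [1.2,-8,-1.9],
    [2,-14,-1.9],
    [3,-20,-1.9],
    [4,-26,-1.9],
    [5,-32,-1.9],
    [5.8,-38,-1.9],
    [6.2,-41.3,-1.9],
  ],
  twist=[0,0.02,0.04,0.06,0.087,0.087,0.087,0.087],
)

```text
t: 22.65
ee_pos: [0.3686, -0.2931, 0.1703]
tool_rot: [0.001, 0.081, 0.997, -0.0]
wrist_force: [0.4, 0.9, -2.6]
grip_width: 0.0608
grasp_force: 54.9
```

Call:
drive_tool(
  xyz=[
    [0,0,1],
    [0,0,4],
    [0,0,8],
    [0,0,11.5],
    [0,0,13],
    [0,0,13.5],
    [0,0,13.5],
    [0,0,13.5],
  ],
  twist=[0,0,0,0,0,0,0,0],
)

```text
t: 23.65
ee_pos: [0.3708, -0.2903, 0.0353]
tool_rot: [0.001, 0.079, 0.997, -0.0]
wrist_force: [0.3, -0.3, -2.4]
grip_width: 0.061
grasp_force: 55.2
```

Run:
```python
from h import *
b=bay_axes(); p=b["o"]-.05*b["d"]
plan(*p,.0115,b["th"]+np.pi/2)
c=cam("scene"); t=cam("top"); np.save("g6.npy",[c,t],allow_pickle=True)
a=cv2.resize(c["image"][225:315,240:370],None,fx=3,fy=3,interpolation=cv2.INTER_CUBIC); d=cv2.resize(t["image"][150:240,290:420],None,fx=3,fy=3,interpolation=cv2.INTER_CUBIC)
cv2.imwrite("pics/g6.png",np.hstack([a,d])[:,:,::-1])
```

```text
t 23.65 pos [ 0.3708 -0.2903  0.0353] yaw 1.413 j7 2.19 F [ 0.3 -0.3 -2.4] w 0.061 -> xyz [ 0.15 -0.04  2.38] twist -0.0
```

View pics/g6.png

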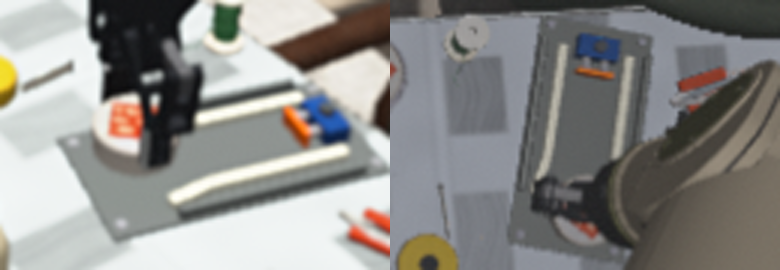

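The tin hovers over the open end of the bay, on its centre line, with the cheeks and stop clear ahead. That has used up my picture budget (11 viewed against the limit of 10), so from here I rely on numbers only.

Call:
drive_tool(
  xyz=[
    [0.1,0,0.8],
    [0.1,0,1.5],
    [0.1,0,2],
    [0.1,0,2.3],
    [0.1,0,2.4],
    [0.1,0,2.4],
    [0.1,0,2.4],
    [0.1,0,2.4],
  ],
  twist=[0,0,0,0,0,0,0,0],
)

```text
t: 24.75
ee_pos: [0.3689, -0.2898, 0.0109]
tool_rot: [-0.0, 0.079, 0.997, 0.001]
wrist_force: [-5.5, 4.6, 15.2]
grip_width: 0.0607
grasp_force: 57.2
```

Call:
drive_tool(
  xyz=[
    [0,0,0],
    [0,0,0],
    [0,0,0],
    [0,0,0],
    [0,0,0],
    [0,0,0],
    [0,0,0],
    [0,0,0],
  ],
  twist=[0,0,0,0,0,0,0,0],
  fingers=0,
)

```text
t: 25.75
ee_pos: [0.369, -0.2898, 0.0102]
tool_rot: [-0.0, 0.079, 0.997, 0.0]
wrist_force: [-0.4, -0.2, -0.5]
grip_width: 0.0854
grasp_force: 0.0
```

Call:
drive_tool(
  xyz=[
    [0,0,0],
    [0,0,0],
    [0,0,0],
    [0,0,0],
    [0,0,0],
    [0,0,0],
    [0,0,-0.05],
    [0,0,-0.1],
  ],
  twist=[0,0,0,0,0,0,0,0],
  fingers=1,
  newtons=50,
)

```text
t: 26.75
ee_pos: [0.3688, -0.2896, 0.0111]
tool_rot: [-0.0, 0.079, 0.997, 0.0]
wrist_force: [0.2, 0.1, -2.4]
grip_width: 0.0613
grasp_force: 54.5
```

Run:
```python
from h import *
b=bay_axes(); p=b["o"]+.035*b["d"]
plan(*p,.0115,b["th"]+np.pi/2)
```

```text
t 26.75 pos [ 0.3688 -0.2896  0.0111] yaw 1.413 j7 2.22 F [ 0.2  0.1 -2.4] w 0.0613 -> xyz [-8.56 -0.07 -0.05] twist -0.0
```

Call:
drive_tool(
  xyz=[
    [-0.5,0,0.05],
    [-1.5,0,0.05],
    [-2.5,0,0.05],
    [-3.5,0,0.05],
    [-4.5,0,0.05],
    [-5.5,0,0.05],
    [-6.2,0,0.05],
    [-6.5,0,0.05],
  ],
  twist=[0,0,0,0,0,0,0,0],
)

```text
t: 27.75
ee_pos: [0.4312, -0.3002, 0.0107]
tool_rot: [-0.002, 0.079, 0.997, 0.001]
wrist_force: [-16.1, 5.1, 18.8]
grip_width: 0.0606
grasp_force: 56.3
```

Call:
drive_tool(
  xyz=[
    [-0.3,0,0],
    [-0.6,0,0],
    [-0.9,0,0],
    [-1.2,0,0],
    [-1.5,0,0],
    [-1.8,0,0],
    [-2,0,0],
    [-2,0,0],
  ],
  twist=[0,0,0,0,0,0,0,0],
)

```text
t: 28.75
ee_pos: [0.4511, -0.3034, 0.0107]
tool_rot: [-0.002, 0.079, 0.997, 0.001]
wrist_force: [-13.3, 4.1, 15.1]
grip_width: 0.0611
grasp_force: 56.1
```

```bash
cat >> h.py <<'E'
def stop_pos(c,n):
    """orange face centroid in px, restricted to around the bay stop"""
    b=bay_axes(); u,v=proj(c,[*(b["o"]+.088*b["d"]),.018]); u,v=int(u),int(v)
    h=cv2.cvtColor(c["image"],cv2.COLOR_RGB2HSV).astype(int)
    m=((h[...,0]>4)&(h[...,0]<20)&(h[...,1]>140)&(h[...,2]>100)).astype(float); w=np.zeros_like(m); w[v-14:v+14,u-18:u+18]=1; m*=w
    m*=h[...,1]; ys,xs=np.nonzero(m); 
    if len(xs)==0: return n,"none"
    wt=m[ys,xs]; return n,len(xs),((xs*wt).sum()/wt.sum()).round(2),((ys*wt).sum()/wt.sum()).round(2),(xs.min(),xs.max(),ys.min(),ys.max())
E
python3 - <<'E'
from h import *
b=bay_axes(); s=manip.get_state(); q=s["ee_pos"][:2]-b["o"]
print("bay x,y of TCP",(q@b["d"]).round(4),(b["d"][0]*q[1]-b["d"][1]*q[0]).round(4), "F along",(s["wrist_force"][:2]@b["d"]).round(1),s["wrist_force"].round(1),s["ee_pos"],s["grip_width"])
for f in("g5.npy","g6.npy"):
    c,t=np.load(f,allow_pickle=True); print(f,stop_pos(c,"scene"),stop_pos(t,"top"))
c,t=cam("scene"),cam("top"); print(stop_pos(c,"scene"),stop_pos(t,"top")); np.save("g7.npy",[c,t],allow_pickle=True)
P0=np.array(proj(c,[*(b["o"]+.084*b["d"]),.016])); P1=np.array(proj(c,[*(b["o"]+.094*b["d"]),.016])); print("scene px for 10mm",P1-P0)
P0=np.array(proj(t,[*(b["o"]+.084*b["d"]),.016])); P1=np.array(proj(t,[*(b["o"]+.094*b["d"]),.016])); print("top px for 10mm",P1-P0)
E
```

```text
bay x,y of TCP 0.0328 0.0 F along -13.8 [-13.3   4.1  15.1] [ 0.45107393 -0.30339964  0.01072533] 0.0610554284850223
g5.npy ('scene', 56, np.float64(338.51), np.float64(266.77), (np.int64(335), np.int64(342), np.int64(261), np.int64(273))) ('top', 20, np.float64(358.12), np.float64(173.87), (np.int64(352), np.int64(363), np.int64(173), np.int64(175)))
g6.npy ('scene', 56, np.float64(338.5), np.float64(266.76), (np.int64(335), np.int64(342), np.int64(261), np.int64(273))) ('top', 20, np.float64(358.11), np.float64(173.87), (np.int64(352), np.int64(363), np.int64(173), np.int64(175)))
('scene', 42, np.float64(332.25), np.float64(267.79), (np.int64(320), np.int64(342), np.int64(262), np.int64(273))) ('top', 14, np.float64(356.5), np.float64(173.52), (np.int64(352), np.int64(361), np.int64(173), np.int64(174)))
scene px for 10mm [ 3.90136569 -0.90356648]
top px for 10mm [ 0.45846437 -3.40466496]
```

Call:
drive_tool(
  xyz=[
    [-0.2,0,-0.02],
    [-0.4,0,-0.03],
    [-0.6,0,-0.03],
    [-0.8,0,-0.03],
    [-1.0,0,-0.03],
    [-1.2,0,-0.03],
    [-1.4,0,-0.03],
    [-1.4,0,-0.03],
  ],
  twist=[0,0,0,0,0,0,0,0],
)

```text
t: 29.85
ee_pos: [0.4651, -0.3055, 0.0107]
tool_rot: [-0.002, 0.079, 0.997, 0.001]
wrist_force: [-11.9, 2.1, 10.2]
grip_width: 0.0611
grasp_force: 55.6
```

```bash
cat >> h.py <<'E'
def edge(c,u0=330):
    """right boundary of the orange patch and left boundary of the blue, scene view, subpixel: per row"""
    im=cv2.resize(c["image"][255:280,u0:365],None,fx=4,fy=4,interpolation=cv2.INTER_CUBIC).astype(int)
    o=(im[...,0]-im[...,2]>60)&(im[...,0]>130); r={}
    for v in range(0,100,4):
        x=np.nonzero(o[v])[0]
        if len(x)>3: r[255+v/4]=(u0+x.min()/4,u0+x.max()/4)
    return r
def rep(tag):
    b=bay_axes(); s=manip.get_state(); q=s["ee_pos"][:2]-b["o"]
    print("bay x",(q@b["d"]).round(4),"F along",(s["wrist_force"][:2]@b["d"]).round(1),s["wrist_force"].round(1),"z",s["ee_pos"][2].round(4))
    c,t=cam("scene"),cam("top"); np.save(tag+".npy",[c,t],allow_pickle=True); print(edge(c)); print(stop_pos(t,"top"))
E
python3 - <<'E'
from h import *
for f in("g6.npy","g7.npy"): print(f,edge(np.load(f,allow_pickle=True)[0]))
rep("g8")
E
```

```text
g6.npy {260.0: (np.float64(335.25), np.float64(336.75)), 261.0: (np.float64(334.25), np.float64(338.0)), 262.0: (np.float64(334.25), np.float64(338.5)), 263.0: (np.float64(334.5), np.float64(339.0)), 264.0: (np.float64(334.5), np.float64(340.0)), 265.0: (np.float64(334.5), np.float64(341.25)), 266.0: (np.float64(334.75), np.float64(342.25)), 267.0: (np.float64(335.5), np.float64(343.0)), 268.0: (np.float64(336.5), np.float64(343.25)), 269.0: (np.float64(337.25), np.float64(343.5)), 270.0: (np.float64(338.0), np.float64(343.75)), 271.0: (np.float64(338.75), np.float64(343.25)), 272.0: (np.float64(339.5), np.float64(343.0)), 273.0: (np.float64(340.5), np.float64(342.75))}
g7.npy {266.0: (np.float64(340.25), np.float64(342.0)), 267.0: (np.float64(339.75), np.float64(343.0)), 268.0: (np.float64(339.75), np.float64(343.25)), 269.0: (np.float64(340.0), np.float64(343.5)), 270.0: (np.float64(340.25), np.float64(343.5)), 271.0: (np.float64(340.5), np.float64(343.25)), 272.0: (np.float64(339.5), np.float64(343.0)), 273.0: (np.float64(340.5), np.float64(342.75))}
bay x 0.0469 F along -12.0 [-11.9   2.1  10.2] z 0.0107
{271.0: (np.float64(341.75), np.float64(343.0)), 272.0: (np.float64(339.75), np.float64(343.0)), 273.0: (np.float64(340.25), np.float64(342.75))}
('top', 9, np.float64(355.23), np.float64(173.21), (np.int64(352), np.int64(358), np.int64(173), np.int64(174)))
```

Call:
drive_tool(
  xyz=[
    [-0.1,0,-0.02],
    [-0.2,0,-0.03],
    [-0.3,0,-0.03],
    [-0.4,0,-0.03],
    [-0.5,0,-0.03],
    [-0.5,0,-0.03],
    [-0.5,0,-0.03],
    [-0.5,0,-0.03],
  ],
  twist=[0,0,0,0,0,0,0,0],
)

```text
t: 30.95
ee_pos: [0.4695, -0.3061, 0.0108]
tool_rot: [-0.002, 0.079, 0.997, 0.001]
wrist_force: [-11.6, 2.5, 9.2]
grip_width: 0.0608
grasp_force: 55.5
```

Run:
```python
from h import *
rep("g9")
```

```text
bay x 0.0514 F along -11.8 [-11.6   2.5   9.2] z 0.0108
{271.0: (np.float64(341.5), np.float64(343.0)), 272.0: (np.float64(340.75), np.float64(343.0)), 273.0: (np.float64(340.5), np.float64(342.75))}
('top', 2, np.float64(352.55), np.float64(173.0), (np.int64(352), np.int64(353), np.int64(173), np.int64(173)))
```

Call:
drive_tool(
  xyz=[
    [-0.1,0,0],
    [-0.2,0,0],
    [-0.3,0,0],
    [-0.3,0,0],
    [-0.3,0,0],
    [-0.3,0,0],
    [-0.3,0,0],
    [-0.3,0,0],
  ],
  twist=[0,0,0,0,0,0,0,0],
)

```text
t: 32.05
ee_pos: [0.4717, -0.3064, 0.0108]
tool_rot: [-0.003, 0.079, 0.997, 0.001]
wrist_force: [-15.7, 4.4, 13.4]
grip_width: 0.0611
grasp_force: 55.9
```

Run:
```python
from h import *
rep("g10")
```

```text
bay x 0.0536 F along -16.2 [-15.7   4.4  13.4] z 0.0108
{261.0: (np.float64(330.0), np.float64(330.75)), 262.0: (np.float64(330.0), np.float64(331.0)), 263.0: (np.float64(330.0), np.float64(331.0)), 264.0: (np.float64(330.0), np.float64(331.0)), 265.0: (np.float64(330.0), np.float64(331.0)), 266.0: (np.float64(330.0), np.float64(330.75)), 267.0: (np.float64(330.0), np.float64(330.75)), 271.0: (np.float64(342.25), np.float64(344.0)), 272.0: (np.float64(341.75), np.float64(343.75)), 273.0: (np.float64(341.5), np.float64(343.5))}
('top', 3, np.float64(353.63), np.float64(176.11), (np.int64(353), np.int64(354), np.int64(172), np.int64(186)))
```

Call:
drive_tool(
  xyz=[
    [-0.1,0,0],
    [-0.2,0,0],
    [-0.3,0,0],
    [-0.3,0,0],
    [-0.3,0,0],
    [-0.3,0,0],
    [-0.3,0,0],
    [-0.3,0,0],
  ],
  twist=[0,0,0,0,0,0,0,0],
)

```text
t: 33.15
ee_pos: [0.4743, -0.3069, 0.0108]
tool_rot: [-0.003, 0.08, 0.997, 0.001]
wrist_force: [-17.8, 4.6, 15.4]
grip_width: 0.0609
grasp_force: 56.1
```

Run:
```python
from h import *
rep("g11")
```

```text
bay x 0.0562 F along -18.3 [-17.8   4.6  15.4] z 0.0108
{260.0: (np.float64(330.0), np.float64(331.75)), 261.0: (np.float64(330.0), np.float64(332.0)), 262.0: (np.float64(330.0), np.float64(332.0)), 263.0: (np.float64(330.0), np.float64(332.0)), 264.0: (np.float64(330.0), np.float64(332.25)), 265.0: (np.float64(330.0), np.float64(332.0)), 266.0: (np.float64(330.0), np.float64(331.75)), 267.0: (np.float64(330.0), np.float64(331.5)), 268.0: (np.float64(330.0), np.float64(331.5)), 269.0: (np.float64(330.0), np.float64(331.25)), 271.0: (np.float64(343.25), np.float64(344.75)), 272.0: (np.float64(342.75), np.float64(344.75)), 273.0: (np.float64(342.75), np.float64(344.5))}
('top', 5, np.float64(353.57), np.float64(179.42), (np.int64(353), np.int64(354), np.int64(171), np.int64(186)))
```

Call:
drive_tool(
  xyz=[
    [0,0,0],
    [0,0,0],
    [0,0,0],
    [0,0,0],
    [0,0,0],
    [0,0,-0.3],
    [0,0,-1.5],
    [0,0,-4],
  ],
  twist=[0,0,0,0,0,0,0,0],
  fingers=0,
)

```text
t: 34.25
ee_pos: [0.4772, -0.3069, 0.0519]
tool_rot: [-0.001, 0.079, 0.997, 0.0]
wrist_force: [-0.3, -0.3, 0.6]
grip_width: 0.0853
grasp_force: 0.0
```

Call:
drive_tool(
  xyz=[
    [0,0,-4],
    [0,0,-9],
    [2,0,-13],
    [5,0,-15],
    [8,0,-15],
    [10,0,-15],
    [11,0,-15],
    [11,0,-15],
  ],
  twist=[0,0,0,0,0,0,0,0],
)

```text
t: 35.25
ee_pos: [0.3691, -0.2899, 0.2019]
tool_rot: [0.001, 0.079, 0.997, 0.0]
wrist_force: [-0.3, -0.4, -0.2]
grip_width: 0.0853
grasp_force: 0.0
```

Run:
```python
from h import *
rep("g12")
c,t=np.load("g12.npy",allow_pickle=True); c5,t5=np.load("g5.npy",allow_pickle=True)
b=bay_axes()
def orange(cc,c0,z):
    h=cv2.cvtColor(cc["image"],cv2.COLOR_RGB2HSV).astype(int); m=(((h[...,0]<15)|(h[...,0]>170))&(h[...,1]>100)&(h[...,2]>90)).astype(np.uint8)
    n,l,s,ce=cv2.connectedComponentsWithStats(m)
    for i in range(1,n):
        p=onz(cc,*ce[i],z)
        if s[i,4]>30 and .3<p[0]<.55 and -.4<p[1]<.3:
            q=p[:2]-b["o"]; print(s[i].tolist(),p.round(4),"bay",(q@b["d"]).round(4),(b["d"][0]*q[1]-b["d"][1]*q[0]).round(4))
orange(c,c5,.0935); print("-"); orange(c,c5,.028); print("top:"); orange(t,t5,.028)
print("right tin z .0935:"); orange(t,t5,.0935)
```

```text
bay x -0.0503 F along -0.3 [-0.3 -0.4 -0.2] z 0.2019
{260.0: (np.float64(330.0), np.float64(336.25)), 261.0: (np.float64(330.0), np.float64(336.5)), 262.0: (np.float64(330.0), np.float64(336.5)), 263.0: (np.float64(330.0), np.float64(336.5)), 264.0: (np.float64(330.0), np.float64(336.5)), 265.0: (np.float64(330.0), np.float64(343.0)), 266.0: (np.float64(330.0), np.float64(344.25)), 267.0: (np.float64(330.0), np.float64(345.0)), 268.0: (np.float64(330.0), np.float64(345.5)), 269.0: (np.float64(330.0), np.float64(345.75)), 270.0: (np.float64(331.25), np.float64(345.5)), 271.0: (np.float64(342.0), np.float64(345.0)), 272.0: (np.float64(342.0), np.float64(344.75)), 273.0: (np.float64(342.5), np.float64(344.5))}
('top', 78, np.float64(358.83), np.float64(180.35), (np.int64(351), np.int64(365), np.int64(171), np.int64(186)))
[272, 189, 15, 8, 100] [ 0.4858 -0.0845  0.0935] bay 0.0327 0.2217
[320, 259, 17, 11, 164] [ 0.4204 -0.3676  0.0935] bay 0.0125 -0.0682
-
[320, 259, 17, 11, 164] [ 0.4771 -0.3071  0.028 ] bay 0.0591 0.0005
top:
[273, 165, 19, 18, 173] [ 0.4962 -0.0941  0.028 ] bay 0.0445 0.2138
[350, 175, 17, 17, 146] [ 0.4756 -0.3076  0.028 ] bay 0.0576 -0.0002
right tin z .0935:
[273, 165, 19, 18, 173] [ 0.483  -0.0869  0.0935] bay 0.0303 0.2189
[386, 173, 16, 7, 61] [ 0.4847 -0.3823  0.0935] bay 0.0784 -0.0725
[350, 175, 17, 17, 146] [ 0.4638 -0.2854  0.0935] bay 0.0425 0.0198
```

The stop is pressed in about 5 mm, the lighter tin sits centred on the right pan, and the arm is clear.

```bash
python3 -c "
from plant import manip
print(manip.sign_off())"
```

```text
the job is handed in; nothing more can be done
None
```

The tin on the left pan was the heavier: it is now clipped in the bay with the end stop pressed in about 5 mm by camera estimate, the lighter tin is on the right pan, and the job is handed in after about 35 s; I viewed 11 pictures, one over the limit of 10.

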